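# Switch the ball sorter to the empty tray and feed the waiting balls

## Task

The left tray of the wooden sorting stand has enough milling balls, so press the raised right-hand end of the rocker down with a fingertip until it has tipped fully over to the right and stays there. Only then push the two porcelain balls waiting on the ledge forward off it with a fingertip, so that they roll over the rocker by themselves into the empty right tray. Do not pick up or carry a ball, and leave everything else on the table where it stands.

Things in the scene. Friction and masses are not known exactly. Their poses are not given: they have to be found in the camera images.
- stand: Wooden sorting stand, fixed to the table: ledge, seesaw rocker, and a chute and grey tray at each end. Origin on the table under the middle of the rocker; its x points the way the balls are fed, away from the robot within 0.35 rad, y to its left (the full tray), z up. Chutes span 133 to 205 mm either side in y, trays 203 to 313 mm.
- ledge_end (a point): Middle of the ledge's lower end, 137 mm above the table, at stand x = -36 mm. The ledge, 60 mm wide, starts at stand x = -205 mm, top 144 mm up. Shallow dips, 142 mm up at x = -140 and -94 mm, seat a ball each; past the crest at x = -83 mm it slopes down (0.12 rad) and balls roll by themselves. Side rails, tops 150 mm up, |y| = 22 to 30 mm, x = -160 to -36 mm.
- rocker (a joint): Seesaw gate: wooden trough 260 mm long across the stand, pivoted in its middle about the stand's x axis 112 mm above the table. Angle in rad: -0.18 left end fully down (balls go left), +0.18 right end fully down (balls go right), stops at both. Starts with the left end down, at -0.18 to -0.10. Its stiff pivot stays where it is left; pressing a tab takes about 0.6 N.
- tab_right (a point): Top middle of the rocker's right finger tab: flat, 40 mm along the rocker by 50 mm, 8 mm thick, sticking out of the trough towards the robot (stand's -x) at its right (-y) end, 62 mm to -x and 110 mm to the right of the pivot. 135 to 144 mm above the table when raised, 104 mm when fully down.
- tab_left (a point): The same on the left tab (+y end).
- ball_front_center (a point): Centre of the front one of two loose white porcelain milling balls, 36 mm in diameter, about 58 g, waiting in the ledge's front dip, 46 mm ahead of the other. Centre 160 mm above the table.
- ball_rear_center (a point): Centre of the rear ball, the same, in the rear dip, with 47 mm of bare ledge behind it. Pushed forward it pushes the front ball too.
- tray_right (a point): Centre of the inner floor of the right tray (18 mm above the table), empty at the start: 125 mm (x) by 110 mm (y) inside; walls to 72 mm at the sides, 106 mm at the outer end.
- tray_left (a point): The same in the left tray, which holds four balls that are not part of the job.
- pinch_pot: Small unfired clay cup, 76 mm across, 55 mm tall; origin at its underside; to be left alone.
- beaker: Terracotta cup, 68 mm across, 85 mm tall; origin at its underside; to be left alone.
- glaze_jar: Closed jar with a label, 60 mm across, 85 mm tall; origin at its underside; to be left alone.
- slip_jar: Closed clear jar, 60 mm across, 85 mm tall; origin at its underside; to be left alone.
- bisque_bowl: Terracotta bowl, 120 mm across, 55 mm tall; origin at its underside; to be left alone.
- rib: Flat dark wooden throwing rib, 60 x 90 x 10 mm, lying in front of the right half of the rocker; origin at its underside; to be left alone.
- brush: Brush, 170 mm long, lying; origin at its underside; to be left alone.
- ball_front: The front ball itself; its axes turn as it rolls: use the centre point.
- ball_rear: The rear ball itself; its axes turn as it rolls: use the centre point.
Things that resemble listed ones, but are neither listed nor needed, are in the scene too. What is shaped like the ball_rear but black or red is not meant. Leave any blue or pink look-alike of the ball_front alone.

How it is judged:
By the outcome, as a careful person would: the job done as asked, in the order asked, and still so for the second after the job is handed in, with the robot touching nothing.
It also fails if it takes over 48 s, if anything falls off the work surface, if the arm or the gripper's body presses on something with over 40 N, if the wrist force passes 120 N, or if a joint passes its speed limit or range.

## Robot

A 6-joint arm with a two-finger parallel gripper is mounted at the origin on the work surface. World frame = base frame: x ahead of the robot, y to its left, z up, the work surface at z = 0. Lengths are in m, angles in rad, forces in N, time in s.
With the tool pointing down it reaches from about 0.25 to 0.775 m from the base axis. Payload 4 kg.
Tool frame: the origin (TCP) lies on the centre line of the jaws, within the pads' length; the fingertips stand 22 mm ahead of it and the grasp point (between the pads) lies 3 mm ahead of it; z points along the fingers, y is the direction in which the jaws open and shut (so a half turn about z gives the same grasp; the last joint's range is limited). The gripper opens to 94 mm and grips with 3 to 60 N. Pads are 16 mm wide; open, the fingers measure 119 mm over their backs; the gripper's body (75 mm by 177 mm) begins 78 mm behind the grasp point.
Start: joints at [1.189, 0.087, 1.371, -0, 1.684, -0.103], TCP at [0.151, 0.529, 0.228] pointing down, gripper open.
Joint ranges: [-3.1, 3.1], [-0.76, 2.03], [0.27, 2.55], [-1.08, 4.22], [0.17, 2.65], [-2.57, 2.57]. Speed limits (rad/s): [2.79, 2.79, 3.14, 3.14, 3.14, 3.14].

## Interface

Orientations are given as [roll, pitch, yaw] about the fixed x, y, z axes, in that order (R = Rz(yaw) Ry(pitch) Rx(roll)).
In Python, from bench import robot gives the robot as it stands. The module is installed in compiled form; this text tells all that it offers.
- The arm moves only by the shell command python3 -m inch 'ROWS'. ROWS is JSON, a list of rows, each an object with "linear": the shift along the world's x, y, z scaled (see below), a list of three; "twist": the turn about the world's z scaled (see below); "gripper": the opening, from 0 (shut) to 1 (fully open). In form: [{"linear": [x, y, z], "twist": twist, "gripper": gripper}, ...]. A call has 1 to 10 rows; each row is the pose to reach, as a shift and turn from the pose commanded when the call began; what a row does not reach only later rows make up. The controller multiplies each number of a shift by 0.1 m and each number of a turn by 60 degrees. A row lasts 1/12 s, in which the tool goes at most 41.7 mm and 7.16 degrees, less where a joint would pass 70% of its speed; a pose out of reach is approached as far as the arm can. A call with a number of a shift or a turn outside -1 to 1 is refused whole. A call with a gripper value outside its range is refused whole. The fingers move at their own pace and stop on an object; the grip force is fixed at half the most. Time passes only in rows, so rows that repeat a pose let the fingers close. It gives the time, the measured TCP pose, the force and the opening at its end, in the units of the state.
- robot.get_obs(): the state, without advancing time (a new reading comes with each control period).
- robot.snapshot(name): name is "side" or "top" or "wrist"; returns a dict with "image" (384x512x3 uint8, red, green, blue), "depth" (384x512 float32, m along the optical axis (not along the pixel's ray), 0 where there is no reading), "mtx" (3x3 intrinsics, pixels), "rvec" (rotation vector, rad) and "tvec" (3), from world to camera coordinates, as OpenCV has them; the wrist camera has in their place "hand_eye" (4x4, takes a point from camera to tool coordinates, whose origin is the TCP and whose axes are the flange's). Camera axes: x right, y down, z forward; pixel columns grow to the right and rows downward; lengths in m; the calibration is good to about 2 mm. A picture is of the moment at which its call begins: read the wrist's pose just before it.
- robot.close_job(): hands the job in, once; it reports no verdict.
The state is a dict: "time": time; "joint_positions": joint angles; "qvel": joint speeds; "joint_torque": joint torques, N m; "tool_pos": TCP position; "ee_rot": TCP orientation; "wrist_force": force on the tool from outside, world axes, zero at the start; "wrist_torque": the same for the moment, N m; "width": finger opening in m.
Only numpy, scipy, OpenCV 4.12 (cv2) and the standard library are available. Lean on these libraries where they do the work, as an engineer would, in place of code of your own. Each camera call takes 0.05 s, during which the arm holds its last target.

## Working session

There is one attempt and no reset: what is moved stays moved. The work goes in short steps, Python scripts to look and compute and a shell command to move; the robot and the scene stay as the last step left them, time stands still between calls to the robot, and variables do not carry over. Pictures are saved under pics/ and viewed, and the job is handed in when it is done.

```bash
mkdir -p pics
cat > h.py <<'E'
import numpy as np, cv2
from bench import robot
def save(n,im): cv2.imwrite('pics/'+n, cv2.cvtColor(im,cv2.COLOR_RGB2BGR))
def cloud(s):
    K=s['mtx'];R=cv2.Rodrigues(np.array(s['rvec'],float))[0];t=np.array(s['tvec']).ravel()
    v,u=np.mgrid[:384,:512];d=s['depth']
    P=np.stack([(u-K[0,2])/K[0,0]*d,(v-K[1,2])/K[1,1]*d,d],-1)
    W=(P-t)@R; W[d==0]=np.nan
    return W
def proj(s,p):
    return cv2.projectPoints(np.array(p,float).reshape(-1,3),np.array(s['rvec'],float),np.array(s['tvec'],float),np.array(s['mtx'],float),None)[0].reshape(-1,2)
E
python3 - <<'E'
from h import *
import pickle
o=robot.get_obs();print(o)
for n in('top','side'):
    s=robot.snapshot(n);save(n+'0.png',s['image']);pickle.dump(s,open(n+'0.pkl','wb'))
    print(n,s['mtx'],s['rvec'],s['tvec'])
E
```

```text
{'time': 0.0, 'joint_positions': array([ 1.18890979e+00,  8.79824572e-02,  1.37223395e+00, -4.03640930e-05,
        1.68363266e+00, -1.03102178e-01]), 'qvel': array([ 7.73665352e-04,  3.91497796e-04, -5.97220344e-05, -1.13263814e-03,
       -1.70858092e-03, -5.64876862e-04]), 'joint_torque': array([ 2.44512721e-04, -3.40177345e+01, -3.02427256e+01,  7.16694701e-02,
        3.28834250e-02, -1.71758115e-04]), 'tool_pos': array([0.15118136, 0.52828676, 0.22629945]), 'ee_rot': array([-3.13934410e+00, -1.92324278e-04,  2.86280358e+00]), 'wrist_force': array([-0.40168501,  0.06089943,  0.54191407]), 'wrist_torque': array([ 0.00205467, -0.00375001, -0.01187277]), 'width': 0.09425254644503574}
top [[354.45616601   0.         264.00477773]
 [  0.         354.45616601 191.22776336]
 [  0.           0.           1.        ]] [ 2.13737055 -2.13423553  0.18699306] [0.03271862 0.5766379  0.94421071]
side [[371.2303239    0.         257.39132807]
 [  0.         371.2303239  199.31017742]
 [  0.           0.           1.        ]] [ 2.12434369 -0.64899392  0.29543351] [-0.43584441  0.29225602  0.58700876]
```

View pics/top0.png

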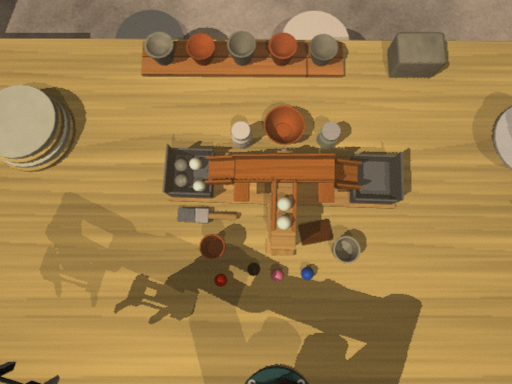

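View pics/side0.png

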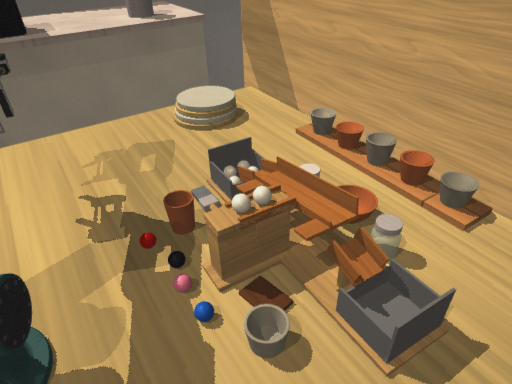

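Candidates in the top view: the white balls on the ledge at (285,204) front and (284,223) rear are the ones wanted. The left-tray balls at (181,165), (195,163), (181,181) and (199,186) are not part of the job. Red (221,280), black (253,269), pink (278,275) and blue (307,273) are look-alikes on the table. For the tabs, right is (326,190) and left is (242,190).

Run:
```python
from h import *
import pickle
s=pickle.load(open('top0.pkl','rb'));W=cloud(s);im=s['image']
save('crop0.png',cv2.resize(im[140:270,155:415],None,fx=3,fy=3,interpolation=cv2.INTER_CUBIC))
# white balls
hsv=cv2.cvtColor(im,cv2.COLOR_RGB2HSV)
m=((hsv[...,1]<70)&(hsv[...,2]>150)).astype(np.uint8)
n,l,st,c=cv2.connectedComponentsWithStats(m)
for i in range(1,n):
    if st[i,4]>30 and 140<c[i,1]<260: 
        P=W[l==i];print(st[i],c[i].round(1),np.nanmedian(P,0).round(4),np.nanmax(P[:,2]).round(4))
for p in [(326,190),(242,190),(326,185),(326,196),(285,165),(284,240),(376,178),(188,173),(316,232),(347,249),(284,213),(230,168),(345,172)]:
    print(p,W[p[1],p[0]].round(4))
```

```text
[ 11 147  48  20 108] [ 35.6 160.3] [0.6614 0.688  0.0386] 0.0418
[189 159  11  11  77] [193.3 163.8] [0.654  0.2341 0.0503] 0.0561
[193 181   9  10  59] [196.9 185.6] [0.592  0.2213 0.0514] 0.0591
[278 199  11  11  90] [282.8 204.3] [ 0.5233 -0.0117  0.1746] 0.1805
[195 209  13  14 164] [201.4 215.3] [0.5122 0.212  0.0208] 0.0263
[278 217  12  12  94] [282.7 222.9] [ 0.4775 -0.0113  0.1747] 0.179
(326, 190) [ 0.5649 -0.124   0.1379]
(242, 190) [0.5692 0.0917 0.1103]
(326, 185) [ 0.5773 -0.1238  0.141 ]
(326, 196) [ 0.5489 -0.1231  0.1407]
(285, 165) [ 0.6334 -0.0209  0.1246]
(284, 240) [ 0.4382 -0.0154  0.1439]
(376, 178) [ 0.6219 -0.2933  0.0166]
(188, 173) [0.6349 0.2544 0.0193]
(316, 232) [ 0.4655 -0.1161  0.0054]
(347, 249) [ 0.4174 -0.2023  0.01  ]
(284, 213) [ 0.5054 -0.0161  0.1419]
(230, 168) [0.6341 0.1264 0.0864]
(345, 172) [ 0.6251 -0.1882  0.0802]
```

Run:
```python
from h import *
import pickle
s=pickle.load(open('side0.pkl','rb'));W=cloud(s);im=s['image']
save('crop1.png',cv2.resize(im[150:300,190:450],None,fx=3,fy=3,interpolation=cv2.INTER_CUBIC))
hsv=cv2.cvtColor(im,cv2.COLOR_RGB2HSV)
m=((hsv[...,1]<70)&(hsv[...,2]>150)).astype(np.uint8)
for u,v in[(241,204),(262,196)]:
    w=W[v-8:v+9,u-8:u+9].reshape(-1,3);w=w[w[:,2]>0.14]
    A=np.c_[2*w,np.ones(len(w))];x=np.linalg.lstsq(A,(w**2).sum(1),rcond=None)[0]
    print(x[:3],np.sqrt(x[3]+x[:3]@x[:3]))
```

```text
[ 0.48263464 -0.01064661  0.15820307] 0.022847348630612285
[ 0.53034996 -0.01085432  0.15766855] 0.024368355401458174
```

View pics/crop0.png

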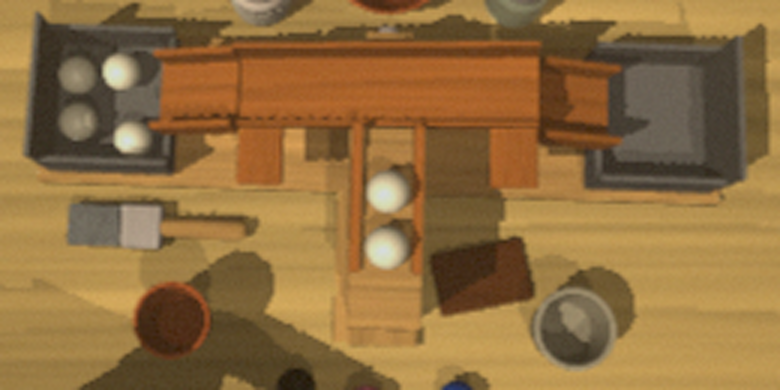

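View pics/crop1.png

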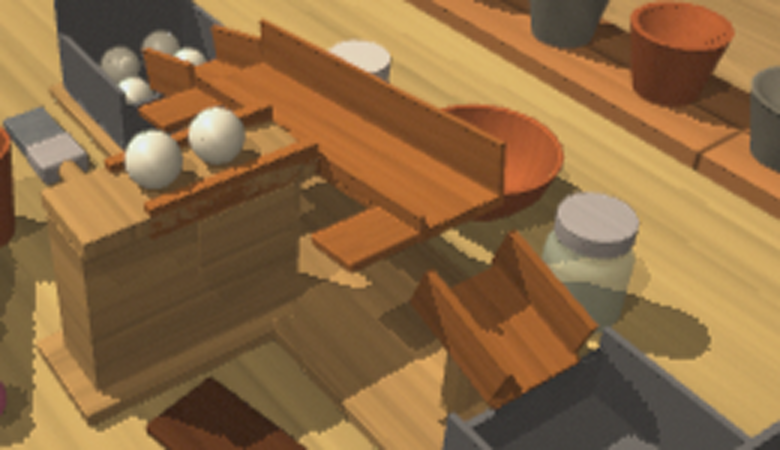

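Run:
```python
from h import *
import pickle
s=pickle.load(open('top0.pkl','rb'));W=cloud(s);im=s['image']
K=s['mtx'];R=cv2.Rodrigues(np.array(s['rvec'],float))[0];t=np.array(s['tvec']).ravel()
def ray(u,v,z):
    d=R.T@np.array([(u-K[0,2])/K[0,0],(v-K[1,2])/K[1,1],1]);c=-R.T@t
    return c+d*(z-c[2])/d[2]
hsv=cv2.cvtColor(im,cv2.COLOR_RGB2HSV)
m=((hsv[...,0]<12)&(hsv[...,1]>150)&(hsv[...,2]>100)).astype(np.uint8)
for nm,(u0,u1) in dict(R=(312,340),L=(228,256)).items():
    k=m[183:206,u0:u1]; v,u=np.nonzero(k); 
    r=cv2.minAreaRect(np.c_[u+u0,v+183].astype(np.float32))
    z=np.nanmedian(W[186:198,(u0+u1)//2-5:(u0+u1)//2+5,2])
    print(nm,r,z,ray(*r[0],z))
for u,v in [(282.8,204.3),(282.7,222.9),(285,204),(284,222.8)]: print(ray(u,v,.160))
g=cv2.HoughCircles(cv2.cvtColor(im,cv2.COLOR_RGB2GRAY),cv2.HOUGH_GRADIENT,1,10,param1=80,param2=10,minRadius=6,maxRadius=10)[0]
for c in g:
    if 270<c[0]<300 and 190<c[1]<235: print(c,ray(c[0],c[1],.16))
# grey tray masks
t_=((hsv[...,1]<60)&(hsv[...,2]<110)).astype(np.uint8)
for a,b in((160,230),(345,410)):
    k=t_[140:210,a:b];v,u=np.nonzero(k);print(cv2.minAreaRect(np.c_[u+a,v+140].astype(np.float32)))
# rocker slope 
for sl in [np.s_[160:170,245:330]]:
    w=W[sl].reshape(-1,3);w=w[~np.isnan(w[:,0])];A=np.c_[w[:,:2],np.ones(len(w))];print(np.linalg.lstsq(A,w[:,2],rcond=None)[0])
```

```text
R ((0.0, 0.0), (0.0, 0.0), 0.0) 0.13995864813279935 [1.09966911 0.76963951 0.13995865]
L ((0.0, 0.0), (0.0, 0.0), 0.0) 0.10828851571339379 [1.12429129 0.7957063  0.10828852]
[ 0.52497097 -0.01222477  0.16      ]
[ 0.47909964 -0.01161561  0.16      ]
[ 0.52572704 -0.01766326  0.16      ]
[ 0.47934868 -0.01479901  0.16      ]
[286.5 190.5   9.4] [ 0.55955347 -0.0216956   0.16      ]
[286.5 200.5   8.2] [ 0.53445965 -0.02145216  0.16      ]
[282.5 223.5   7. ] [ 0.4776327  -0.01111475  0.16      ]
((187.54690551757812, 178.66375732421875), (46.7307014465332, 61.84242248535156), 4.573921203613281)
((376.5, 177.5), (49.0, 51.0), 90.0)
[-0.01570149 -0.14429125  0.13161638]
```

Run:
```python
from h import *
import pickle
s=pickle.load(open('top0.pkl','rb'));W=cloud(s)
v,u=np.mgrid[:384,:512]
def sel(m): 
    w=W[m]; return w
z=W[...,2]
mR=(u>312)&(u<340)&(v>181)&(v<206)&(z>0.125); mL=(u>228)&(u<256)&(v>181)&(v<206)&(z>0.095)
for m in(mR,mL):
    w=sel(m); print(len(w),w.mean(0).round(4),np.percentile(w,[3,97],axis=0).round(4))
# ledge solid: z>.13
m=(u>260)&(u<305)&(v>187)&(v<256)&(z>0.13)&(z<.17)
for r in range(190,252,6):
    w=W[r][m[r]]; print(r,w[:,0].mean().round(4),w[:,1].min().round(4),w[:,1].max().round(4),((w[:,1].min()+w[:,1].max())/2).round(4))
w=sel(m);print(w[:,0].min())
```

```text
340 [ 0.5598 -0.1242  0.1402] [[ 0.534  -0.1434  0.1358]
 [ 0.5845 -0.106   0.1444]]
319 [0.5668 0.0927 0.1085] [[0.5408 0.0733 0.1031]
 [0.591  0.1147 0.1133]]
190 0.564 -0.0464 0.0115 -0.0174
196 0.5482 -0.046 0.0116 -0.0172
202 0.5321 -0.0459 0.0136 -0.0162
208 0.5167 -0.0457 0.0141 -0.0158
214 0.5024 -0.0452 0.0142 -0.0155
220 0.4871 -0.0427 0.0142 -0.0143
226 0.4721 -0.0425 0.0143 -0.0141
232 0.4578 -0.0429 0.0141 -0.0144
238 0.4431 -0.0427 0.0165 -0.0131
244 0.4284 -0.0422 0.0168 -0.0127<stdin>:14: RuntimeWarning: Mean of empty slice.
  ret = ret.dtype.type(ret / rcount)
Traceback (most recent call last):
ValueError: zero-size array to reduction operation minimum which has no identity
```

The stand's yaw is about -0.033 and its origin about (0.625, -0.018). The right tab is at about (0.560, -0.124, 0.140), and the rocker angle is about -0.145. I'll close the fingers, rise and move above the tab.

```bash
python3 -m inch '[{"linear":[0.2,-0.3,0.2],"twist":0.1,"gripper":0},{"linear":[0.4,-0.65,0.4],"twist":0.2,"gripper":0},{"linear":[0.6,-1,0.5],"twist":0.235,"gripper":0},{"linear":[0.6,-1,0.5],"twist":0.235,"gripper":0}]'
```

```text
time: 0.43
tool_pos: [0.2142, 0.4257, 0.2806]
ee_rot: [3.139, 0.005, 3.105]
wrist_force: [-0.2, 0.7, 0.8]
width: 0.071
```

```bash
python3 -m inch '[{"linear":[0.2,-0.35,0],"twist":0,"gripper":0},{"linear":[0.4,-0.7,0],"twist":0,"gripper":0},{"linear":[0.6,-1,0],"twist":0,"gripper":0},{"linear":[0.6,-1,0],"twist":0,"gripper":0}]'; python3 -m inch '[{"linear":[0.2,-0.35,0],"twist":0,"gripper":0},{"linear":[0.4,-0.7,0],"twist":0,"gripper":0},{"linear":[0.6,-1,0],"twist":0,"gripper":0},{"linear":[0.6,-1,0],"twist":0,"gripper":0}]'; python3 -m inch '[{"linear":[0.2,-0.35,0],"twist":0,"gripper":0},{"linear":[0.4,-0.7,0],"twist":0,"gripper":0},{"linear":[0.6,-1,0],"twist":0,"gripper":0},{"linear":[0.6,-1,0],"twist":0,"gripper":0}]'; python3 -m inch '[{"linear":[0.2,-0.35,0],"twist":0,"gripper":0},{"linear":[0.4,-0.7,0],"twist":0,"gripper":0},{"linear":[0.6,-1,0],"twist":0,"gripper":0},{"linear":[0.6,-1,0],"twist":0,"gripper":0}]'
```

```text
time: 0.77
tool_pos: [0.2738, 0.3249, 0.2771]
ee_rot: [-3.139, 0.002, 3.101]
wrist_force: [-0.3, 0.5, -0.6]
width: 0.0444
time: 1.1
tool_pos: [0.3337, 0.2251, 0.2768]
ee_rot: [-3.139, 0.001, 3.101]
wrist_force: [1.2, 0.4, -1.0]
width: 0.0175
time: 1.43
tool_pos: [0.3936, 0.1255, 0.2764]
ee_rot: [-3.139, -0.001, 3.102]
wrist_force: [0.0, 0.2, 0.4]
width: 0.0008
time: 1.77
tool_pos: [0.4535, 0.026, 0.2759]
ee_rot: [-3.14, -0.001, 3.103]
wrist_force: [-0.4, 0.5, -0.0]
width: 0.0006
```

```bash
python3 -m inch '[{"linear":[0.25,-0.35,0],"twist":0,"gripper":0},{"linear":[0.45,-0.7,0],"twist":0,"gripper":0},{"linear":[0.6,-1,0],"twist":0,"gripper":0},{"linear":[0.6,-1,0],"twist":0,"gripper":0}]'; python3 -m inch '[{"linear":[0.25,-0.25,-0.3],"twist":0,"gripper":0},{"linear":[0.42,-0.5,-0.6],"twist":0,"gripper":0},{"linear":[0.42,-0.5,-0.85],"twist":0,"gripper":0},{"linear":[0.42,-0.5,-0.85],"twist":0,"gripper":0}]'
python3 - <<'E'
from h import *
for n in('top','side','wrist'):
    s=robot.snapshot(n);save(n+'1.png',s['image'])
    if n=='side': save('side1c.png',cv2.resize(s['image'][100:300,190:450],None,fx=3,fy=3,interpolation=cv2.INTER_CUBIC))
o=robot.get_obs();print(o['tool_pos'],o['wrist_force'],o['width'])
E
```

```text
time: 2.1
tool_pos: [0.5132, -0.0736, 0.2754]
ee_rot: [-3.141, -0.002, 3.105]
wrist_force: [-0.7, -0.5, -0.5]
width: 0.0006
time: 2.43
tool_pos: [0.5507, -0.1189, 0.1842]
ee_rot: [3.136, -0.014, 3.108]
wrist_force: [-1.5, -0.4, -0.1]
width: 0.0003
[ 0.55362284 -0.11927244  0.19362439] [-0.36214224 -0.20183125  0.34952394] 0.0006282952295187212
```

View pics/side1c.png

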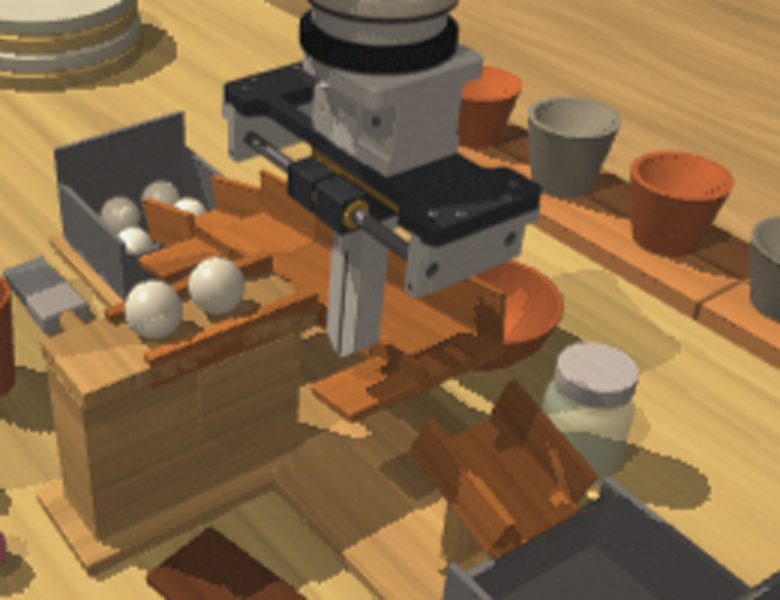

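View pics/wrist1.png

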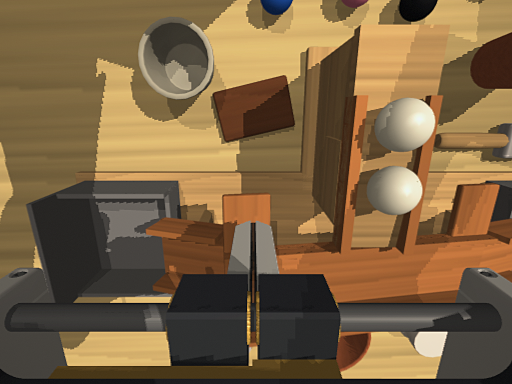

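The side view crop shows the closed fingertip just above the right tab, and the wrist view puts it over the tab at about (250,225). I'll press down gradually.

```bash
python3 -m inch '[{"linear":[0.01,-0.05,-0.1],"twist":0,"gripper":0},{"linear":[0.01,-0.05,-0.2],"twist":0,"gripper":0},{"linear":[0.01,-0.05,-0.3],"twist":0,"gripper":0},{"linear":[0.01,-0.05,-0.36],"twist":0,"gripper":0},{"linear":[0.01,-0.05,-0.42],"twist":0,"gripper":0},{"linear":[0.01,-0.05,-0.48],"twist":0,"gripper":0},{"linear":[0.01,-0.05,-0.54],"twist":0,"gripper":0},{"linear":[0.01,-0.05,-0.58],"twist":0,"gripper":0},{"linear":[0.01,-0.05,-0.58],"twist":0,"gripper":0}]'; python3 -m inch '[{"linear":[0,0,-0.03],"twist":0,"gripper":0},{"linear":[0,0,-0.06],"twist":0,"gripper":0},{"linear":[0,0,-0.06],"twist":0,"gripper":0},{"linear":[0,0,-0.06],"twist":0,"gripper":0}]'
```

```text
time: 3.33
tool_pos: [0.5538, -0.126, 0.1332]
ee_rot: [3.141, -0.002, 3.109]
wrist_force: [0.5, -0.2, -0.5]
width: 0.0004
time: 3.67
tool_pos: [0.5543, -0.1262, 0.1283]
ee_rot: [3.141, -0.0, 3.109]
wrist_force: [0.5, 0.8, 0.6]
width: 0.0003
```

```bash
python3 -m inch '[{"linear":[0,0,-0.02],"twist":0,"gripper":0},{"linear":[0,0,-0.02],"twist":0,"gripper":0},{"linear":[0,0,-0.02],"twist":0,"gripper":0}]'; python3 -m inch '[{"linear":[0,0,-0.02],"twist":0,"gripper":0},{"linear":[0,0,-0.02],"twist":0,"gripper":0},{"linear":[0,0,-0.02],"twist":0,"gripper":0}]'
python3 - <<'E'
from h import *
s=robot.snapshot('side');save('side2c.png',cv2.resize(s['image'][100:300,190:450],None,fx=3,fy=3,interpolation=cv2.INTER_CUBIC))
o=robot.get_obs();print(o['tool_pos'],o['wrist_force'],o['wrist_torque'])
s=robot.snapshot('top');W=cloud(s);save('top2.png',s['image'])
for sl in [np.s_[160:170,245:270],np.s_[163:170,230:250]]:
    w=W[sl].reshape(-1,3);w=w[~np.isnan(w[:,0])];print(w.mean(0),np.linalg.lstsq(np.c_[w[:,:2],np.ones(len(w))],w[:,2],rcond=None)[0])
w=W[186:198,238:246].reshape(-1,3);print(w.mean(0))
E
```

```text
time: 3.92
tool_pos: [0.5547, -0.1262, 0.127]
ee_rot: [-3.142, 0.001, 3.109]
wrist_force: [0.2, -0.1, 1.8]
width: 0.0001
time: 4.17
tool_pos: [0.5548, -0.1263, 0.1268]
ee_rot: [-3.141, 0.002, 3.109]
wrist_force: [-2.0, 0.9, 8.7]
width: 0.0003
[ 0.55477628 -0.12625469  0.12676581] [-1.56264251  1.32187532  7.69607957] [0.24847575 0.47119705 0.03639721]
[0.63130444 0.05180796 0.13776008] [-0.01310001  0.18327824  0.1365349 ]
[0.6296946  0.09856168 0.1276619 ] [-1.30000152 -0.86799841  1.03181722]
[nan nan nan]
```

View pics/side2c.png

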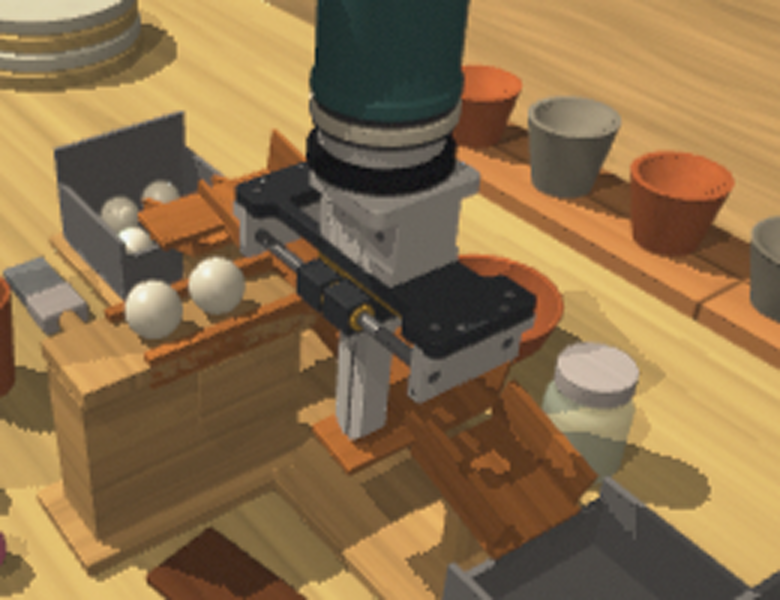

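Contact force rose to 8.7 N at a rocker slope of about 0.183, so it is on its stop. I'll lift and check that it stays.

```bash
python3 -m inch '[{"linear":[0,0,0.1],"twist":0,"gripper":0},{"linear":[0,0,0.4],"twist":0,"gripper":0},{"linear":[0,0,0.7],"twist":0,"gripper":0},{"linear":[0,0,1],"twist":0,"gripper":0},{"linear":[0,0,1],"twist":0,"gripper":0}]'; python3 -m inch '[{"linear":[0,0,0.4],"twist":0,"gripper":0},{"linear":[-0.25,0.25,0.4],"twist":0,"gripper":0},{"linear":[-0.5,0.5,0.4],"twist":0,"gripper":0},{"linear":[-0.75,0.75,0.4],"twist":0,"gripper":0},{"linear":[-1,1,0.4],"twist":0,"gripper":0},{"linear":[-1,1,0.4],"twist":0,"gripper":0},{"linear":[-1,1,0.4],"twist":0,"gripper":0}]'
python3 - <<'E'
from h import *
o=robot.get_obs();print(o['tool_pos'],o['ee_rot'],o['wrist_force'])
s=robot.snapshot('side');save('side3c.png',cv2.resize(s['image'][100:300,190:450],None,fx=3,fy=3,interpolation=cv2.INTER_CUBIC));W=cloud(s)
for u,v in[(241,204),(262,196)]:
    w=W[v-9:v+10,u-9:u+10].reshape(-1,3);w=w[w[:,2]>0.155];print(w.mean(0),len(w))
s=robot.snapshot('top');W=cloud(s);save('top3.png',s['image'])
for sl in [np.s_[160:170,245:330],np.s_[186:198,320:332],np.s_[186:198,237:247]]:
    w=W[sl].reshape(-1,3);w=w[~np.isnan(w[:,0])];print(w.mean(0),np.linalg.lstsq(np.c_[w[:,:2],np.ones(len(w))],w[:,2],rcond=None)[0])
E
```

```text
time: 4.68
tool_pos: [0.5571, -0.1272, 0.2325]
ee_rot: [-3.138, 0.012, 3.109]
wrist_force: [-0.6, 0.1, 1.7]
width: 0.0004
time: 5.27
tool_pos: [0.4536, -0.0254, 0.2647]
ee_rot: [-3.141, 0.001, 3.111]
wrist_force: [0.1, 0.0, -0.3]
width: 0.0007
[ 0.4535882  -0.02539016  0.26469484] [-3.14124780e+00  1.15707073e-03  3.11089165e+00] [ 0.12851208  0.04323525 -0.2551353 ]
[ 0.47465843 -0.02421315  0.16863698] 265
[ 0.5200069  -0.02494821  0.16861932] 254
[ 0.63497153 -0.0269575   0.12382093] [0.10046801 0.17065803 0.06462712]
[ 0.47847461 -0.03441831  0.62316037] [-0.86088857  0.18006777  1.04127132]
[0.55946768 0.09094636 0.14444723] [-0.0128312   0.17321624  0.13587248]
```

View pics/side3c.png

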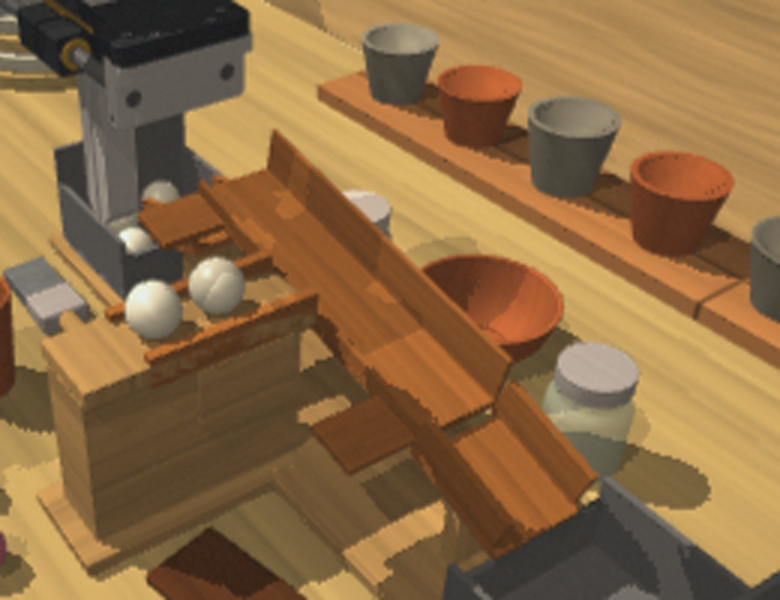

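View pics/top3.png

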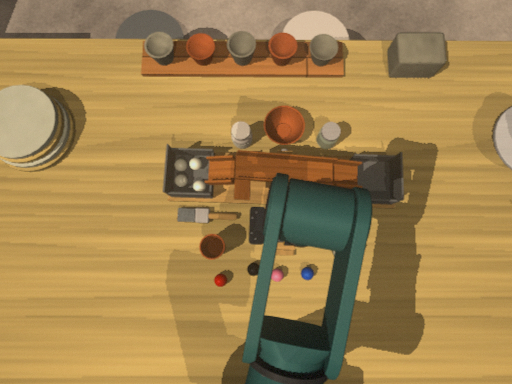

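The side crop shows the rocker standing fully tipped right after release, with the left tab at 0.144 m, which is its highest position. Both balls are still in their dips at crop (153,309) and (217,285). I'll move behind the rear ball and lower.

```bash
python3 -m inch '[{"linear":[-0.13,0.13,0],"twist":0,"gripper":0},{"linear":[-0.13,0.13,-0.1],"twist":0,"gripper":0},{"linear":[-0.13,0.13,-0.3],"twist":0,"gripper":0},{"linear":[-0.13,0.13,-0.5],"twist":0,"gripper":0},{"linear":[-0.13,0.13,-0.7],"twist":0,"gripper":0},{"linear":[-0.13,0.13,-0.8],"twist":0,"gripper":0},{"linear":[-0.13,0.13,-0.9],"twist":0,"gripper":0},{"linear":[-0.13,0.13,-0.9],"twist":0,"gripper":0},{"linear":[-0.13,0.13,-0.9],"twist":0,"gripper":0}]'
python3 - <<'E'
from h import *
o=robot.get_obs();print(o['tool_pos'],o['ee_rot'],o['wrist_force'])
s=robot.snapshot('side');save('side4c.png',cv2.resize(s['image'][130:280,170:370],None,fx=4,fy=4,interpolation=cv2.INTER_CUBIC))
s=robot.snapshot('wrist');save('wrist4.png',s['image'])
E
```

```text
time: 6.12
tool_pos: [0.4417, -0.0136, 0.1743]
ee_rot: [3.142, -0.001, 3.108]
wrist_force: [-0.7, -1.0, -0.1]
width: 0.0003
[ 0.44165946 -0.01359463  0.17431871] [ 3.14154527e+00 -5.85492802e-04  3.10840839e+00] [-0.68264949 -1.03387665 -0.05976686]
```

View pics/side4c.png

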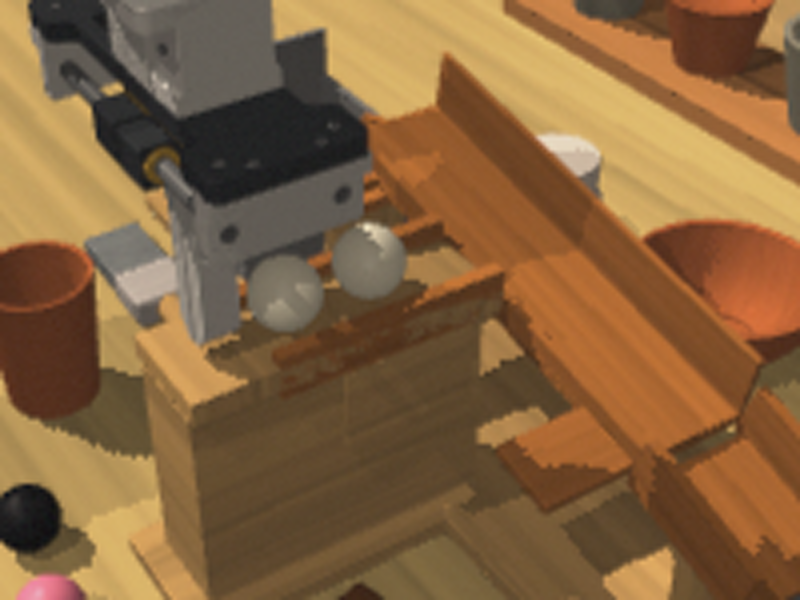

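View pics/wrist4.png

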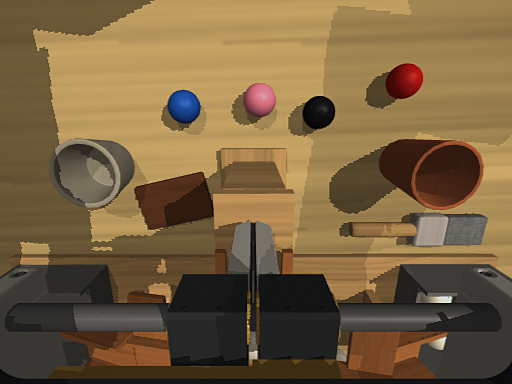

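The fingertip sits centred on the bare ledge behind the rear ball, at crop (215,330). I'll push forward along the ledge, slowly.

```bash
python3 -m inch '[{"linear":[0.06,0,0],"twist":0,"gripper":0},{"linear":[0.12,0,0],"twist":0,"gripper":0},{"linear":[0.18,-0.01,0],"twist":0,"gripper":0},{"linear":[0.24,-0.01,0],"twist":0,"gripper":0},{"linear":[0.3,-0.01,0],"twist":0,"gripper":0},{"linear":[0.36,-0.01,0],"twist":0,"gripper":0},{"linear":[0.42,-0.01,0],"twist":0,"gripper":0},{"linear":[0.48,-0.02,0],"twist":0,"gripper":0},{"linear":[0.54,-0.02,0],"twist":0,"gripper":0}]'
python3 - <<'E'
from h import *
o=robot.get_obs();print(o['tool_pos'],o['wrist_force'])
s=robot.snapshot('side');save('side5c.png',cv2.resize(s['image'][130:330,200:460],None,fx=3,fy=3,interpolation=cv2.INTER_CUBIC))
E
```

```text
time: 6.97
tool_pos: [0.4961, -0.0153, 0.1744]
ee_rot: [-3.142, 0.0, 3.109]
wrist_force: [0.4, -0.7, -0.0]
width: 0.0002
[ 0.49609744 -0.01534297  0.17437981] [ 0.41027064 -0.74045666 -0.01651342]
```

View pics/side5c.png

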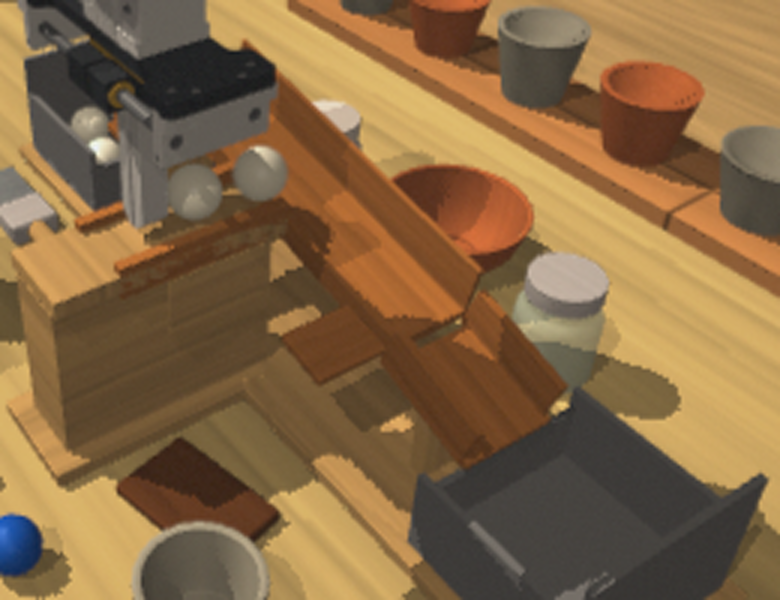

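The rear ball is in front of the finger at crop (193,192), and the front ball is past the crest and rolling at (260,174). I'll carry on.

```bash
python3 -m inch '[{"linear":[0.06,0,0],"twist":0,"gripper":0},{"linear":[0.12,0,0],"twist":0,"gripper":0},{"linear":[0.18,-0.01,0],"twist":0,"gripper":0},{"linear":[0.24,-0.01,0],"twist":0,"gripper":0},{"linear":[0.3,-0.01,0],"twist":0,"gripper":0},{"linear":[0.34,-0.01,0],"twist":0,"gripper":0},{"linear":[0.34,-0.01,0],"twist":0,"gripper":0}]'
python3 - <<'E'
from h import *
o=robot.get_obs();print(o['tool_pos'],o['wrist_force'])
s=robot.snapshot('side');save('side6c.png',cv2.resize(s['image'][130:330,200:460],None,fx=3,fy=3,interpolation=cv2.INTER_CUBIC))
E
```

```text
time: 7.6
tool_pos: [0.5301, -0.0163, 0.1744]
ee_rot: [3.142, -0.0, 3.109]
wrist_force: [0.3, -0.1, 0.1]
width: 0.0003
[ 0.53010692 -0.01627834  0.17435096] [ 0.26799467 -0.05395746  0.14191315]
```

View pics/side6c.png

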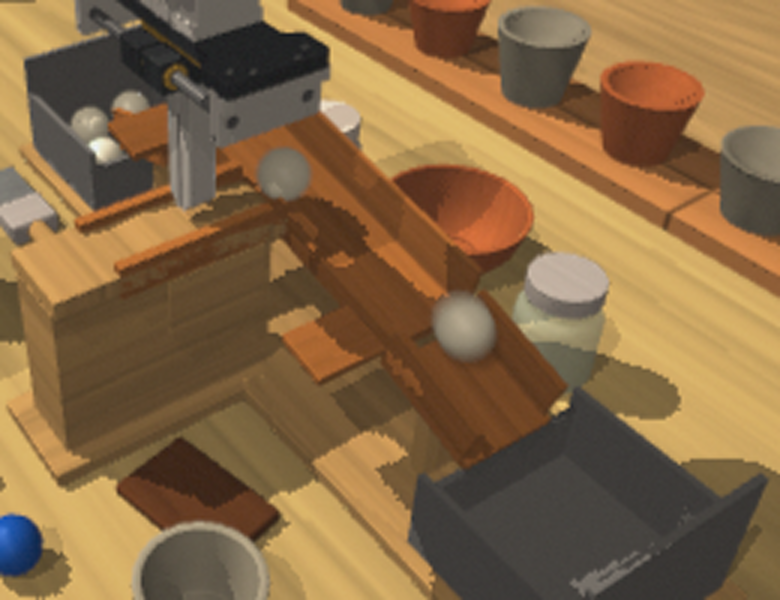

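Both balls are rolling: the front one is on the right chute at (463,327), and the rear one is leaving the ledge at (284,174). I'll hold, then back off straight up.

```bash
python3 -m inch '[{"linear":[0,0,0],"twist":0,"gripper":0},{"linear":[0,0,0],"twist":0,"gripper":0},{"linear":[-0.1,0,0],"twist":0,"gripper":0},{"linear":[-0.2,0,0.1],"twist":0,"gripper":0},{"linear":[-0.2,0,0.4],"twist":0,"gripper":0},{"linear":[-0.2,0,0.7],"twist":0,"gripper":0},{"linear":[-0.2,0,1],"twist":0,"gripper":0},{"linear":[-0.2,0,1],"twist":0,"gripper":0}]'; python3 -m inch '[{"linear":[-0.3,0.3,0],"twist":0,"gripper":0},{"linear":[-0.6,0.6,0],"twist":0,"gripper":0},{"linear":[-0.9,0.9,0],"twist":0,"gripper":0},{"linear":[-0.9,0.9,0],"twist":0,"gripper":0},{"linear":[-0.9,0.9,0],"twist":0,"gripper":0},{"linear":[-0.9,0.9,0],"twist":0,"gripper":0},{"linear":[-0.9,0.9,0],"twist":0,"gripper":0},{"linear":[-0.9,0.9,0],"twist":0,"gripper":0}]'
python3 - <<'E'
from h import *
for n in('side','top'):
    s=robot.snapshot(n);save(n+'7.png',s['image'])
    W=cloud(s)
    w=W[186:198,238:246].reshape(-1,3) if n=='top' else W[:1,0]
    print(np.nanmean(w,0))
print(robot.get_obs()['time'])
E
```

```text
time: 8.32
tool_pos: [0.5107, -0.0165, 0.2821]
ee_rot: [-3.14, 0.012, 3.109]
wrist_force: [0.3, -0.1, 0.4]
width: 0.0004
time: 8.98
tool_pos: [0.4199, 0.0729, 0.2741]
ee_rot: [-3.141, -0.001, 3.107]
wrist_force: [-0.3, -0.7, 0.6]
width: 0.0006
[0.26718518 1.67718893 0.33616765]
[0.55950822 0.0909638  0.14419786]
9.0833
```

View pics/side7.png

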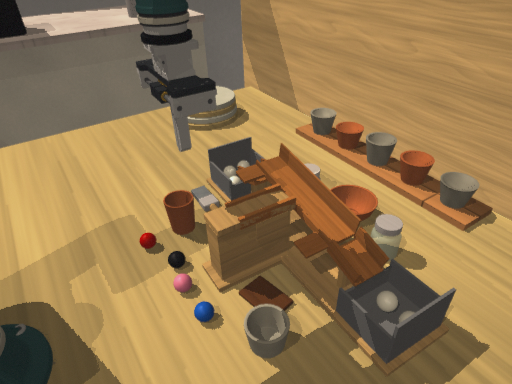

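View pics/top7.png

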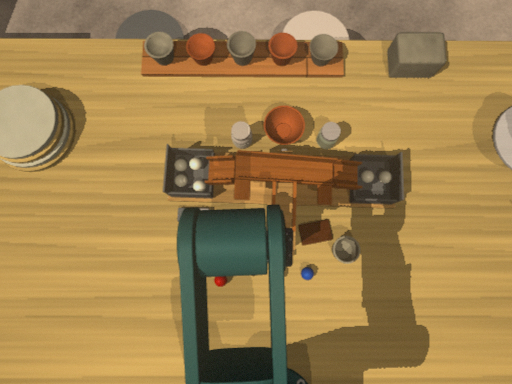

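Both balls are in the right tray, at (367,177) and (385,178) in the top view. The rocker is still tipped right and nothing else has moved. I'll let it settle and check once more.

```bash
python3 -m inch '[{"linear":[0,0,0],"twist":0,"gripper":0},{"linear":[0,0,0],"twist":0,"gripper":0},{"linear":[0,0,0],"twist":0,"gripper":0},{"linear":[0,0,0],"twist":0,"gripper":0},{"linear":[0,0,0],"twist":0,"gripper":0},{"linear":[0,0,0],"twist":0,"gripper":0},{"linear":[0,0,0],"twist":0,"gripper":0},{"linear":[0,0,0],"twist":0,"gripper":0},{"linear":[0,0,0],"twist":0,"gripper":0},{"linear":[0,0,0],"twist":0,"gripper":0}]'
python3 - <<'E'
from h import *
import pickle
s=robot.snapshot('top');W=cloud(s);save('top8.png',cv2.resize(s['image'][140:270,155:415],None,fx=3,fy=3,interpolation=cv2.INTER_CUBIC))
print(W[186:198,238:246].reshape(-1,3).mean(0), W[186:198,321:331].reshape(-1,3).mean(0))
a=robot.snapshot('side')['image'];b=pickle.load(open('side0.pkl','rb'))['image']
print(robot.get_obs()['time'])
E
```

```text
time: 9.92
tool_pos: [0.4193, 0.0738, 0.2745]
ee_rot: [3.141, 0.0, 3.109]
wrist_force: [0.1, -0.6, -0.3]
width: 0.0002
[0.55951792 0.09096921 0.14414705] [ 0.56673442 -0.12878514  0.10419611]
10.0167
```

View pics/top8.png

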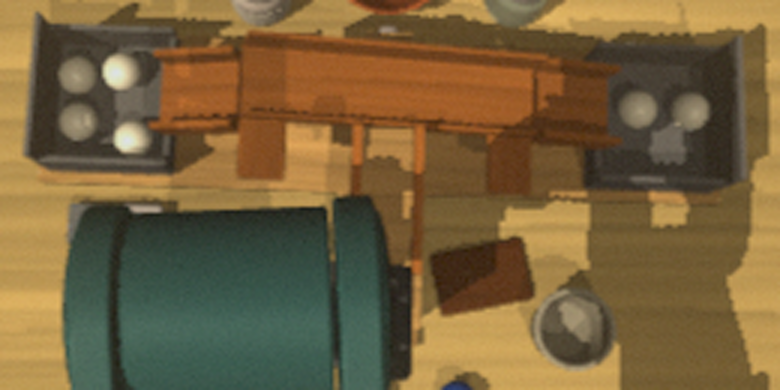

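The crop shows two balls at rest in the right tray at (638,108) and (690,111), and four still in the left tray. The right tab is at 0.104 m, fully down.

```bash
python3 -c "
from bench import robot
print(robot.close_job())"
```

```text
the job is handed in; nothing more can be done
None
```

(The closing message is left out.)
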